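Hold a flask bottle in the corner of the lot coder

TASK

Pick up the flat flask bottle, keep it upright and stand it on the bed of the lot coder; then slide it into the corner so that one broad face lies flush against the back fence, over the print window, and its narrow side presses against the side stop. Press it gently but positively on both at once, and finish while still holding it pressed there for the code to be printed: do not let go. Leave the other bottles and the bench things where they stand.

Things in the scene. Friction and masses are not known exactly. Their poses are not given: they have to be found in the camera images.
- flask_mid (a point): centre, 59 mm above the foot, of the only flat bottle: a capped green glass hip flask, 0.15 to 0.3 kg, 118 mm tall, standing on the bench in a row with two small round bottles. Body 34 mm thick (along its x), 64 mm wide (its y), 84 mm high; shoulders to 98 mm, neck 22 mm across, black cap 28 mm across from 104 to 118 mm. z up; front and back alike. Flush: its x parallel to the fence's x.
- coder: grey lot coder, fixed. Origin at bench level below the middle of the fence's front face; x into the fence, y left along it to the side stop, z up. Flat polished bed (slippery for glass, as fence and stop), top 12 mm above the bench, from 130 mm before the fence face to 35 mm behind it, 135 mm to each side. Behind the face: print head 33 to 82 mm back, 54 mm above the bench; housing 85 to 215 mm back, 80 mm high.
- back_fence: the coder's rigid aluminium fence rail, 260 mm long along y, 10 mm thick, 32 mm high above the bed, with a 36 mm wide print window in its middle. Origin at the middle of its front face (which the flask must touch), at the level of the bed's top; axes as the coder's: x into the rail, z up.
- side_stop: rigid aluminium stop plate on the bed, square to the fence, 12 mm thick, 70 mm high above the bed, from 2 to 74 mm before the fence face; clamp foot and black knob behind it. Origin on its working face (its y = 0, looking to its -y; the flask must touch it), in line with the fence's face, at the bed's top; axes as the coder's. Clamped 26 to 46 mm left (+y) of the window's middle.
- mini_a_mid (a point): middle, 56 mm up, of a small round green bottle, 42 mm in diameter and 112 mm tall; leave it
- mini_b_mid (a point): middle, 56 mm up, of another small round bottle just like it; leave it
- tall_a_mid (a point): middle, 117 mm up, of a tall round green bottle, 72 mm in diameter and 235 mm tall, at the back right; leave it
- tall_b_mid (a point): middle, 117 mm up, of a tall round bottle just like it, at the left; leave it
- measure: small steel measuring cup, 48 mm in diameter and 62 mm high, origin under its centre; leave it
- jar: squat glass jar with a steel lid, 60 mm in diameter and 85 mm high, origin under its centre; leave it
- mallet: wooden bung mallet lying on the bench: handle along its x from -100 to 100 mm, head 95 mm wide and 56 mm high at its +x end; origin on the bench below the handle's middle; leave it
- cork_tray: open wooden tray of stoppers, 130 by 170 mm and 45 mm high, origin under its centre; leave it
Things that resemble listed ones, but are neither listed nor needed, are in the scene too. What is shaped like the part that bears flask_mid but orange is not meant.

How it is judged:
On the way:
1. the flask stands upright on the coder's bed, in front of the fence (z of flask_mid in the frame of back_fence between 0.055 and 0.063 m and angle between flask_mid's own z axis and vertical below 0.06 rad and x of flask_mid in the frame of back_fence between -0.13 and 0 m and y of flask_mid in the frame of back_fence between -0.14 and 0.05 m), for 0.2 s.
At the end, for the whole second after the job is handed in: Through the last second: the flask is at rest on the bed (foot within 4 mm), upright within 0.06 rad, flush with the back fence (0.045 rad, 4 mm) and against the side stop (4 mm), pressing on each with over 1 N, and the fingers still hold or push it with over 1 N (z of flask_mid in the frame of back_fence between 0.055 and 0.063 m and angle between flask_mid's own z axis and vertical below 0.06 rad and contact force between flask and back_fence above 1 N and contact force between flask and side_stop above 1 N and contact force between the fingers and flask above 1 N and angle between the x axis of flask_mid and the x axis of back_fence, either way round below 0.045 rad and x of flask_mid in the frame of back_fence between -0.021 and -0.013 m and y of flask_mid in the frame of side_stop between -0.036 and -0.028 m and linear speed of flask below 0.02 m/s); the arm keeps its last pose, push and grip.
It fails at once if the flask is tipped over (leans more than 0.5 rad) (angle between flask_mid's own z axis and vertical above 0.5 rad).
It fails at once if the glass is slammed or forced: more than 60 N on the fence or the stop (contact force between flask and back_fence above 60 N or contact force between flask and side_stop above 60 N).
It fails at once if another bottle or bench thing is knocked away (more than 30 mm) (distance of any of mini_a_mid, mini_b_mid, tall_a_mid, tall_b_mid, measure, jar, mallet, cork_tray from where it was at the start of the episode above 0.03 m).
It also fails if it takes over 58 s, if anything falls off the work surface, if the arm or the gripper's body presses on something with over 40 N, if the wrist force passes 120 N, or if a joint passes its speed limit or range.

ROBOT

A 6-joint arm with a two-finger parallel gripper is mounted at the origin on the work surface. World frame = base frame: x ahead of the robot, y to its left, z up, the work surface at z = 0. Lengths are in m, angles in rad, forces in N, time in s.
With the tool pointing down it reaches from about 0.35 to 0.85 m from the base axis. Payload 8.1 kg.
Tool frame: the origin (TCP) lies midway between the tips of the shut fingers; the grasp point (between the pads) lies arm.pinch_z behind it (arm.pinch_z is the distance from the TCP to the grasp point, in m); z points along the fingers, x is the direction in which the jaws open and shut, and the axes are right-handed (so a half turn about z gives the same grasp; the last joint's range is limited). The gripper opens to 93 mm and grips with 3 to 60 N. Pads are 15 mm wide; open, the fingers measure 128 mm over their backs; the gripper's body (75 mm by 188 mm) begins 65 mm behind the grasp point.
Start: joints at [-1.233, 0.13, 1.488, -0, 1.523, -0.085], TCP at [0.246, -0.547, 0.219] pointing down, gripper open.
Joint ranges: [-2.96, 2.96], [-0.89, 2.26], [0.02, 2.5], [-1.34, 4.48], [0, 2.73], [-2.66, 2.66]. Speed limits (rad/s): [2.39, 2.39, 2.79, 3.14, 3.14, 3.14].

INTERFACE

Orientations are given as a rotation vector (axis times angle).
In Python, from cell import monitor, viewer, ticket, arm gives the robot as it stands. The module is installed in compiled form; this text tells all that it offers.
- The arm moves only by the tool drive_tool, never from a script. Its argument "moves" is a list of rows, each an object of numbers: "x", "y", "z": the shift along the tool's x, y, z in mm; "ax", "ay", "az": the turn, a rotation vector about the tool's x, y, z in rad; "claw": the finger opening in mm, from 0 to 93. A call has 1 to 5 rows; each row shifts and turns the pose as measured when the row begins, along the tool's axes as they then stand; what a row does not reach is not made up. A row lasts 1/10 s, in which the tool goes at most 50 mm and 8.59 degrees, less where a joint would pass 70% of its speed; a pose out of reach is approached as far as the arm can. A call is refused whole if a number of a shift passes 50 or a number of a turn 0.15, either way. A call with a gripper value outside its range is refused whole. The fingers move at their own pace and stop on an object; "newtons" is the grip in N (left out, the last holds). Time passes only in rows, so rows that do not move let the fingers close. It gives the time, the measured TCP pose, the force and the opening at its end, in the units of the state.
- monitor.sense(): the state, without advancing time (a new reading comes with each control period).
- viewer.snapshot(name): name is "side" or "top"; returns a dict with "pixels" (400x640x3 uint8, blue, green, red), "range_z" (400x640 float32, m along the optical axis (not along the pixel's ray), 0 where there is no reading), "fx", "fy", "cx", "cy" (pixels), "dist_coeffs" ([k1, k2, p1, p2, k3] as OpenCV has them; the pictures are not rectified), "origin" and "attitude" of the camera in the world. Camera axes: x right, y up, looking along -z (the intrinsics and any distortion apply to the point x, -y, -z); pixel columns grow to the right and rows downward; lengths in m; the calibration is good to about 2 mm. A picture is of the moment at which its call begins.
- ticket.close_job(): hands the job in, once; it reports no verdict.
The state is a dict: "time_s": time; "qpos": joint angles; "joint_vel": joint speeds; "joint_torque": joint torques, N m; "tcp_pos": TCP position; "tcp_rot": TCP orientation; "contact_force": force on the tool from outside, world axes, zero at the start; "wrist_torque": the same for the moment, N m; "opening": opening from 0.0 (shut) to 1.0 (fully open).
Only numpy, scipy, OpenCV 4.12 (cv2) and the standard library are available. Lean on these libraries where they do the work, as an engineer would, in place of code of your own. Each camera call takes 0.05 s, during which the arm holds its last target.

## Working session

There is one attempt and no reset: what is moved stays moved. The work goes in short steps, Python scripts to look and compute and a tool call to move; the robot and the scene stay as the last step left them, time stands still between calls to the robot, and variables do not carry over. Pictures are saved under pics/ and viewed, and the job is handed in when it is done.

Besides the shell and the picture viewer there is one more tool, called after ">>>" in YAML: its name, and indented under it one key for each argument. drive_tool: Moves the arm, as the interface text tells. Its arguments: {"type":"object","properties":{"moves":{"type":"array","items":{"type":"object","properties":{"x":{"type":"number"},"y":{"type":"number"},"z":{"type":"number"},"ax":{"type":"number"},"ay":{"type":"number"},"az":{"type":"number"},"claw":{"type":"number"}}}},"newtons":{"type":"number"}},"required":["moves"]}

```bash
mkdir -p pics; ls; cat > h.py <<'E'
import numpy as np,cv2
from scipy.spatial.transform import Rotation as R
from cell import monitor,viewer,ticket,arm
def snap(name,fn=None):
    s=viewer.snapshot(name)
    if fn: cv2.imwrite('pics/'+fn,s['pixels'])
    np.savez('last_%s.npz'%name,**{k:np.asarray(v) for k,v in s.items()})
    return s
def att(s):
    a=np.asarray(s['attitude'],float)
    if a.shape==(3,3): return a
    if a.size==3: return R.from_rotvec(a).as_matrix()
    return R.from_quat(a).as_matrix()
def rays(s,uv):
    K=np.array([[s['fx'],0,s['cx']],[0,s['fy'],s['cy']],[0,0,1]],float)
    p=cv2.undistortPoints(np.asarray(uv,float).reshape(-1,1,2),K,np.asarray(s['dist_coeffs'],float)).reshape(-1,2)
    d=np.c_[p[:,0],-p[:,1],-np.ones(len(p))]
    return d@att(s).T
def plane(s,uv,z):
    d=rays(s,uv);o=np.asarray(s['origin'],float)
    return o+d*((z-o[2])/d[:,2])[:,None]
def depth(s,uv):
    uv=np.asarray(uv).reshape(-1,2);z=np.asarray(s['range_z'])[uv[:,1].astype(int),uv[:,0].astype(int)]
    return np.asarray(s['origin'])+rays(s,uv)*z[:,None]
E
python3 - <<'E'
from h import *
for n in('side','top'):
    s=snap(n,n+'0.png');print(n,{k:s[k] for k in s if k not in('pixels','range_z')})
print(monitor.sense(),arm.pinch_z)
E
```

```text
pics
side {'fx': 435.3714807776926, 'fy': 435.3714807776926, 'cx': 317.2262864242185, 'cy': 195.6765095200725, 'dist_coeffs': array([-0.00451532,  0.        ,  0.        ,  0.        ,  0.        ]), 'origin': array([ 0.45196429, -1.02773038,  0.91437786]), 'attitude': array([ 0.90501073, -0.025132  , -0.07346528])}
top {'fx': 413.89876768655853, 'fy': 413.89876768655853, 'cx': 314.0919320176154, 'cy': 195.7361740698003, 'dist_coeffs': array([-0.02477823,  0.        ,  0.        ,  0.        ,  0.        ]), 'origin': array([4.45312962e-01, 1.01027244e-03, 1.49921897e+00]), 'attitude': array([ 0.04417119, -0.0677501 , -1.5793438 ])}
{'time_s': 0.1, 'qpos': array([-1.23338073e+00,  1.31092061e-01,  1.48916453e+00,  2.67863609e-05,
        1.52297441e+00, -8.54094168e-02]), 'joint_vel': array([ 0.00065649, -0.00192059, -0.00232956, -0.00158737,  0.00042116,
       -0.00012217]), 'joint_torque': array([ 1.15513245e-03, -5.61342824e+01, -4.93095875e+01,  7.68751488e-02,
        2.90874322e-02, -6.10295456e-05]), 'tcp_pos': array([ 0.24606071, -0.54667374,  0.21769171]), 'tcp_rot': array([-2.63726975e+00,  1.70527718e+00,  2.00760597e-03]), 'contact_force': array([-0.05342341,  1.067506  , -0.08258418]), 'wrist_torque': array([ 0.01113474,  0.05567666, -0.00913361]), 'opening': 1.0028124337558628} 0.0188
```

View pics/side0.png

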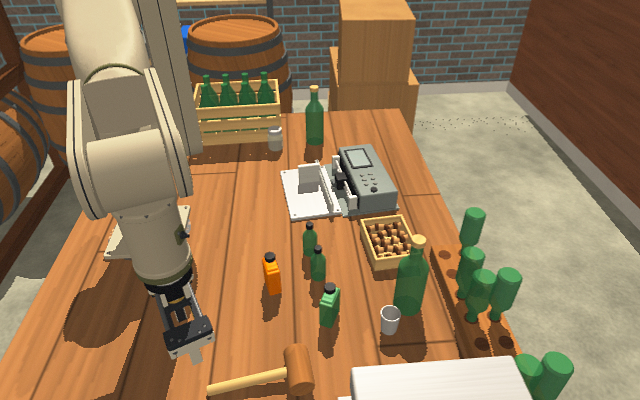

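View pics/top0.png

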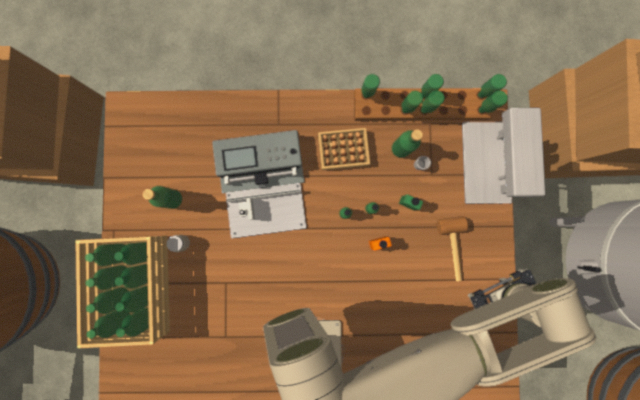

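```bash
python3 - <<'E'
from h import *
t=np.load('last_top.npz');s=np.load('last_side.npz')
a=cv2.resize(t['pixels'][125:245,205:315],None,fx=5,fy=5,interpolation=cv2.INTER_CUBIC)
b=cv2.resize(t['pixels'][180:260,330:440],None,fx=6,fy=6,interpolation=cv2.INTER_CUBIC)
c=cv2.resize(s['pixels'][140:225,275:400],None,fx=6,fy=6,interpolation=cv2.INTER_CUBIC)
d=cv2.resize(s['pixels'][215:335,255:355],None,fx=5,fy=5,interpolation=cv2.INTER_CUBIC)
for n,i in zip('abcd',(a,b,c,d)): cv2.imwrite(f'pics/z{n}.png',i)
E
```

```text
(no output)
```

View pics/za.png

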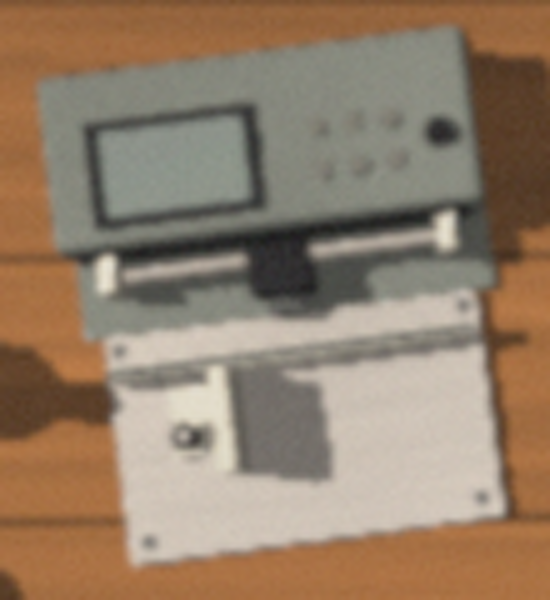

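View pics/zb.png

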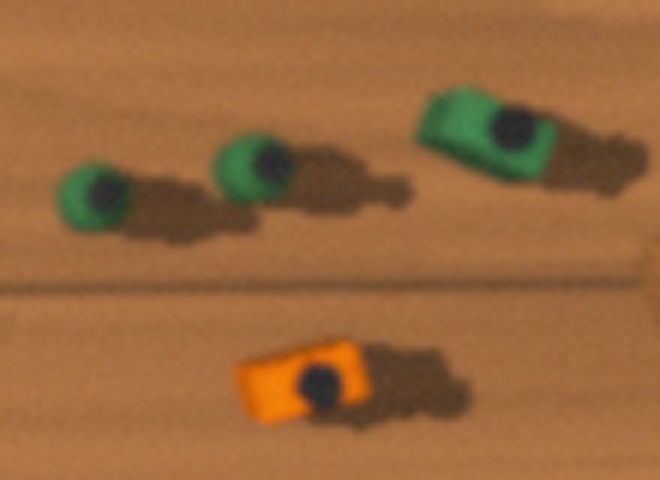

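View pics/zc.png

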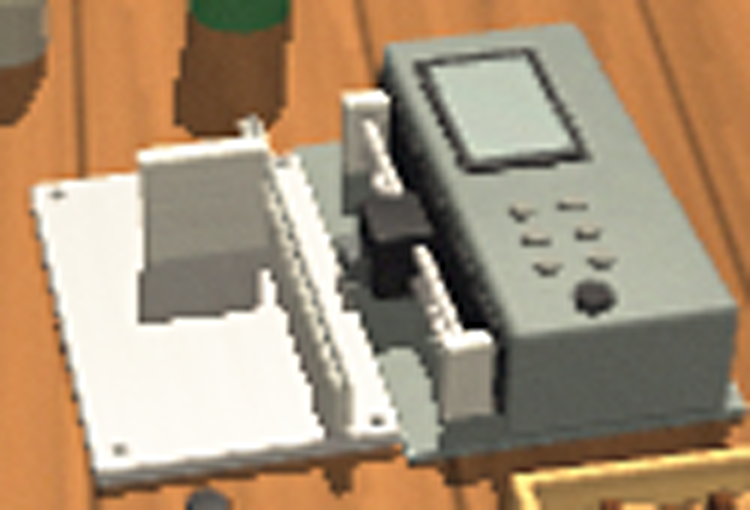

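View pics/zd.png

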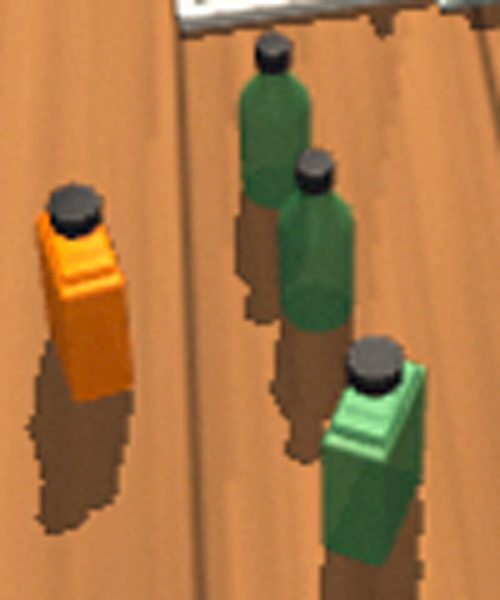

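```bash
cat > m1.py <<'E'
from h import *
for n,roi in(('top',(395,190,430,215)),('side',(310,275,350,330))):
    s=np.load(f'last_{n}.npz');im=s['pixels'];hsv=cv2.cvtColor(im,cv2.COLOR_BGR2HSV)
    x0,y0,x1,y1=roi
    m=np.zeros(im.shape[:2],np.uint8);g=cv2.inRange(hsv,(45,60,30),(90,255,255));m[y0:y1,x0:x1]=g[y0:y1,x0:x1]
    n_,l,st,ce=cv2.connectedComponentsWithStats(m);k=1+np.argmax(st[1:,4]);print(n,st[k],ce[k])
    v,u=np.nonzero(l==k);P=depth(s,np.c_[u,v]);
    print('z range',np.percentile(P[:,2],[1,10,50,90,99]))
    for lo,hi in((.005,.03),(.03,.06),(.06,.08),(.08,.088),(.088,.1)):
        q=P[(P[:,2]>lo)&(P[:,2]<hi)]
        if len(q)>4: print(lo,hi,len(q),'minrect',cv2.minAreaRect(q[:,:2].astype(np.float32)*1000))
    # cap: dark
    d=np.zeros_like(m);dk=cv2.inRange(hsv,(0,0,0),(180,255,75))&~g;d[y0:y1,x0:x1]=dk[y0:y1,x0:x1]
    n_,l,st,ce=cv2.connectedComponentsWithStats(d)
    for k in range(1,n_):
        if st[k,4]>15:
            v,u=np.nonzero(l==k);P=depth(s,np.c_[u,v]);t=P[:,2]>.112
            print('cap',st[k],ce[k],'ray@.118',plane(s,ce[k],.116),'cloud top',P[t].mean(0),t.sum(),P[t].max(0),P[t].min(0))
E
python3 m1.py
```

```text
top [400 195  23  15 182] [410.2967033  202.29120879]
z range [0.0274731  0.05329228 0.08594491 0.10368291 0.12123839]
0.03 0.06 28 minrect ((514.7250366210938, -346.004638671875), (61.18133544921875, 20.496978759765625), 41.09611892700195)
0.06 0.08 30 minrect ((519.341064453125, -357.56463623046875), (65.80120086669922, 25.57215118408203), 64.38167572021484)
0.08 0.088 44 minrect ((522.6693115234375, -357.97955322265625), (63.60084915161133, 29.40947914123535), 65.10143280029297)
0.088 0.1 58 minrect ((522.7488403320312, -360.1114501953125), (52.91314697265625, 27.02399253845215), 67.06837463378906)
cap [412 198   7   7  36] [415.13888889 200.83333333] ray@.118 [[ 0.5236424  -0.36008883  0.116     ]] cloud top [ 0.52349001 -0.35955936  0.11733753] 35 [ 0.53316625 -0.34742967  0.12430344] [ 0.51294536 -0.36905678  0.11236236]
side [319 288  21  40 590] [328.84067797 307.91864407]
z range [0.00406606 0.01832864 0.06783416 0.0950487  0.10657321]
0.005 0.03 104 minrect ((529.1136474609375, -377.2873840332031), (57.9664306640625, 26.104232788085938), 32.679412841796875)
0.03 0.06 142 minrect ((527.539794921875, -378.4305114746094), (57.444393157958984, 25.437700271606445), 30.519325256347656)
0.06 0.08 106 minrect ((526.8388061523438, -378.7192077636719), (56.355045318603516, 27.036720275878906), 28.44219970703125)
0.08 0.088 93 minrect ((523.4904174804688, -363.2705078125), (58.78727722167969, 33.265625), 61.53197479248047)
0.088 0.1 121 minrect ((523.3546752929688, -361.94561767578125), (49.12301254272461, 28.39957618713379), 64.65635681152344)
cap [324 286  11   8  39] [328.53846154 290.64102564] ray@.118 [[ 0.51988118 -0.37180429  0.116     ]] cloud top [ 0.52117596 -0.36946747  0.11552467] 21 [ 0.53303931 -0.3582202   0.11885871] [ 0.5103991  -0.37404595  0.11266768]
```

```bash
cat > m2.py <<'E'
from h import *
s=np.load('last_top.npz');im=s['pixels']
def line(pts):
    vx,vy,x,y=cv2.fitLine(np.asarray(pts,np.float32)*1000,cv2.DIST_HUBER,0,.01,.01).ravel();return np.array([x,y]),np.array([vx,vy])
g=cv2.cvtColor(im,cv2.COLOR_BGR2GRAY).astype(float)
hsv=cv2.cvtColor(im,cv2.COLOR_BGR2HSV);sat=hsv[...,1].astype(float)
def edge(a,sgn):  # subpixel of max abs gradient with sign
    d=np.gradient(a)*sgn;i=int(np.argmax(d))
    if 0<i<len(d)-1:
        den=d[i-1]-2*d[i]+d[i+1]; i=i+.5*(d[i-1]-d[i+1])/den if den else i
    return i
def rep(nm,uv,z):
    P=plane(s,uv,z)[:,:2];c,d=line(P)
    r=(P*1000-c)@np.array([-d[1],d[0]])
    print(nm,'c',c.round(1),'ang',np.degrees(np.arctan2(d[1],d[0])).round(2),'res',np.median(abs(r)).round(2));return c,d
# bed front edge: columns 236..302, rows 222..245 ; saturation rises going down
f=rep('front',[(u,222+edge(sat[222:246,u],1)) for u in range(235,303)],.012)
r=rep('right',[(294+edge(sat[v,294:316],1),v) for v in range(195,226)],.012)
l=rep('left',[(218+edge(sat[v,218:240],-1),v) for v in range(207,234)],.012)
th=np.degrees(np.arctan2(*f[1][::-1]))
# normal pointing +x
n=np.array([-f[1][1],f[1][0]]);n=n*np.sign(n[0]);yv=np.array([-n[1],n[0]])
print('yaw',np.degrees(np.arctan2(n[1],n[0])))
mid=((r[0]+l[0])/2)@yv
fx=f[0]@n+130
print('width',(l[0]-r[0])@yv,'fence origin',n*fx+yv*mid)
# cloud
H,W=im.shape[:2];v,u=np.mgrid[125:245,205:315];P=depth(s,np.c_[u.ravel(),v.ravel()])*1000
q=np.c_[P[:,:2]@n-fx,P[:,:2]@yv-mid,P[:,2]]
b=(abs(q[:,1])<120)&(q[:,0]<-15)&(q[:,0]>-120)&(q[:,2]<30);print('bed z',np.median(q[b,2]))
t=(q[:,2]>70)&(q[:,0]<10)&(q[:,0]>-90)&(abs(q[:,1])<100);print('stop top',t.sum(),np.median(q[t,2]),np.percentile(q[t],[2,98],axis=0))
t=(q[:,2]>36)&(q[:,2]<60)&(q[:,0]<20)&(q[:,0]>-15)&(q[:,1]<20);print('fence top',t.sum(),np.percentile(q[t],[2,50,98],axis=0))
# stop face edge, top z=.082: bright->shadow to the right, rows 200..217
e=[(244+edge(g[v,244:262],-1),v) for v in range(200,218)]
c=rep('stop',e,.082);print('stop y',c[0]@yv-mid,'x',c[0]@n-fx)
S=np.load('last_side.npz');v,u=np.mgrid[140:225,275:400];P=depth(S,np.c_[u.ravel(),v.ravel()])*1000
q=np.c_[P[:,:2]@n-fx,P[:,:2]@yv-mid,P[:,2]]
t=(q[:,2]>30)&(q[:,2]<78)&(q[:,0]<-8)&(q[:,0]>-68)&(abs(q[:,1])<80);print('stop face side',t.sum(),np.percentile(q[t],[5,25,50,75,95],axis=0)); 
c_,d_=line(q[t][:,:2]/1000);print('face dir',d_)
t=(abs(q[:,1])<110)&(q[:,0]<-15)&(q[:,0]>-120)&(q[:,2]<25);print('bed z side',np.median(q[t,2]))
t=(q[:,2]>36)&(q[:,2]<60)&(q[:,0]<20)&(q[:,0]>-15)&(q[:,1]<20);print('fence top',t.sum(),np.percentile(q[t],[2,50,98],axis=0))
# flask faces side view
hs=cv2.cvtColor(S['pixels'],cv2.COLOR_BGR2HSV);m=cv2.inRange(hs,(45,60,30),(90,255,255));v,u=np.nonzero(m[275:330,310:350]);P=depth(S,np.c_[u+310,v+275])*1000
P=P[(P[:,2]>8)&(P[:,2]<80)]
fn=np.array([np.cos(np.radians(-26)),np.sin(np.radians(-26))]);fy=np.array([-fn[1],fn[0]])
Q=(P[:,:2]-[523,-361])
print('flask n,y pct',np.percentile(Q@fn,[2,10,50,90,98]),np.percentile(Q@fy,[2,10,50,90,98]))
for lo,hi in((-32,-10),):
    A=P[(Q@fn<-8)&(Q@fy>-26)];c,d=line(A[:,:2]/1000);print('broad face',c,np.degrees(np.arctan2(d[1],d[0])),len(A),((c-[523,-361])@fn))
A=P[(Q@fy<-24)&(abs(Q@fn)<13)];c,d=line(A[:,:2]/1000);print('narrow',c,np.degrees(np.arctan2(d[1],d[0])),len(A),(c-[523,-361])@fy)
E
python3 m2.py
```

```text
front c [418.4 142.5] ang -82.93 res 0.31
right c [500.3  14.1] ang 7.23 res 0.26
left c [456.9 285.4] ang 7.17 res 0.24
yaw 7.074482
width 274.54117 fence origin [547.4011 158.3102]
bed z 11.561313162022135
stop top 84 80.56540320133898 [[-70.00424213  41.77606126  72.381049  ]
 [ -1.38726161  53.98179176  86.37040054]]
fence top 124 [[   2.12714282 -126.77592776   37.88833526]
 [   6.88170206  -54.28107716   44.14221857]
 [  11.92258409   15.41444967   50.99315341]]
stop c [508.9 196.3] ang 7.21 res 0.13
stop y 42.423187 x -33.5813
stop face side 194 [[-65.50560312  41.40737858  32.62946665]
 [-52.96098849  43.7755467   41.10487868]
 [-38.54179296  45.49374438  54.48720048]
 [-24.03592849  47.17361914  65.55540314]
 [-10.72292668  49.68450552  74.91765271]]
face dir [0.99959236 0.02855087]
bed z side 12.423477272303142
fence top 103 [[   2.6121894  -127.68515142   36.64969548]
 [   6.89780977  -67.92559112   44.7718466 ]
 [  12.61113305   11.75532022   49.57867287]]
flask n,y pct [-80.29020663 -62.82232887   5.80140856  17.28843496  17.79277166] [-31.55786417 -30.81621273 -28.26810028  97.10462986 105.92082253]
broad face [ 503.8506  -241.18472] -5.3786044 57 -69.7349397744994
narrow [ 509.57028 -387.77426] -24.285458 186 -29.951747695855722
```

```bash
cat > plan.py <<'E'
from h import *
import sys
# usage: plan.py x y z(mm, TCP) yaw(deg of tool x) 
def st():
    m=monitor.sense();return m,np.array(m['tcp_pos'])*1000,R.from_rotvec(m['tcp_rot'])
def target(yaw):
    a=np.radians(yaw);x=np.array([np.cos(a),np.sin(a),0]);z=np.array([0,0,-1.]);return R.from_matrix(np.c_[x,np.cross(z,x),z])
def plan(p,yaw,step=45,turn=.13):
    m,c,r=st();T=target(yaw);p=np.array(p,float)
    dr=(r.inv()*T).as_rotvec()
    print('t',round(m['time_s'],2),'tcp',c.round(1),'toolx yaw',np.degrees(np.arctan2(*r.as_matrix()[:2,0][::-1])).round(2),'tilt',np.degrees(np.arccos(-r.as_matrix()[2,2])).round(2),'open',round(m['opening'],3),'F',np.round(m['contact_force'],1),'M',np.round(m['wrist_torque'],2),'q',np.round(m['qpos'],2))
    d=p-c;n=int(max(1,np.ceil(np.linalg.norm(d)/step),np.ceil(np.linalg.norm(dr)/turn)))
    print('n',n,'total d',d.round(1),'toolframe',r.inv().apply(d).round(1),'dr',dr.round(3))
    for i in range(n):
        ri=r*R.from_rotvec(dr*i/n);print(ri.inv().apply(d/n).round(0),(dr/n).round(3))
if __name__=='__main__':
    a=list(map(float,sys.argv[1:]));plan(a[:3],a[3])
E
python3 - <<'E'
from h import *
s=np.load('last_side.npz');t=np.load('last_top.npz')
print(plane(t,[(412,136),(418,134)],.23), depth(t,[(412,136),(403,148),(423,165),(455,226)]))
E
python3 plan.py 523 -361 215 -25.5; python3 plan.py 523 -361 215 154.5
```

```text
[[ 0.72007595 -0.3261593   0.23      ]
 [ 0.72632316 -0.34521933  0.23      ]] [[ 4.45312962e-01  1.01027244e-03  1.49921897e+00]
 [ 6.98275289e-01 -3.16923484e-01  1.44590079e-01]
 [ 6.59908152e-01 -4.19523469e-01  1.25819702e-02]
 [ 4.37400923e-01 -5.13320268e-01  5.83269679e-02]]
t 0.1 tcp [ 246.1 -546.7  217.7] toolx yaw -65.77 tilt 0.09 open 1.003 F [-0.1  1.1 -0.1] M [ 0.01  0.06 -0.01] q [-1.23  0.13  1.49  0.    1.52 -0.09]
n 8 total d [276.9 185.7  -2.7] toolframe [ -55.7 -328.7    2.8] dr [-0.001  0.002 -0.703]
[ -7. -41.   0.] [-0.     0.    -0.088]
[ -3. -42.   0.] [-0.     0.    -0.088]
[  0. -42.   0.] [-0.     0.    -0.088]
[  4. -41.   0.] [-0.     0.    -0.088]
[  8. -41.   0.] [-0.     0.    -0.088]
[ 11. -40.   0.] [-0.     0.    -0.088]
[ 15. -39.   0.] [-0.     0.    -0.088]
[ 18. -38.   0.] [-0.     0.    -0.088]
t 0.1 tcp [ 246.1 -546.7  217.7] toolx yaw -65.77 tilt 0.09 open 1.003 F [-0.1  1.1 -0.1] M [ 0.01  0.06 -0.01] q [-1.23  0.13  1.49  0.    1.52 -0.09]
n 19 total d [276.9 185.7  -2.7] toolframe [ -55.7 -328.7    2.8] dr [2.000e-03 1.000e-03 2.439e+00]
[ -3. -17.   0.] [0.    0.    0.128]
[ -5. -17.   0.] [0.    0.    0.128]
[ -7. -16.   0.] [0.    0.    0.128]
[ -9. -15.   0.] [0.    0.    0.128]
[-11. -14.   0.] [0.    0.    0.128]
[-13. -12.   0.] [0.    0.    0.128]
[-14. -10.   0.] [0.    0.    0.128]
[-15.  -8.   0.] [0.    0.    0.128]
[-16.  -6.   0.] [0.    0.    0.128]
[-17.  -4.   0.] [0.    0.    0.128]
[-17.  -2.   0.] [0.    0.    0.128]
[-18.   0.   0.] [0.    0.    0.128]
[-17.   2.   0.] [0.    0.    0.128]
[-17.   5.   0.] [0.    0.    0.128]
[-16.   7.   0.] [0.    0.    0.128]
[-15.   9.   0.] [0.    0.    0.128]
[-14.  11.   0.] [0.    0.    0.128]
[-12.  12.   0.] [0.    0.    0.128]
[-11.  14.   0.] [0.    0.    0.128]
```

>>> drive_tool:
  moves:
    - {"x":-7,"y":-41,"az":-0.088,"claw":75}
    - {"x":-3,"y":-42,"az":-0.088,"claw":75}
    - {"x":0,"y":-42,"az":-0.088,"claw":75}
    - {"x":4,"y":-41,"az":-0.088,"claw":75}
    - {"x":8,"y":-41,"az":-0.088,"claw":75}
  newtons: 25

```text
validation failed for argument at $.mo...
```

```bash
python3 plan.py 523 -361 180 -25.5
```

```text
t 0.1 tcp [ 246.1 -546.7  217.7] toolx yaw -65.77 tilt 0.09 open 1.003 F [-0.1  1.1 -0.1] M [ 0.01  0.06 -0.01] q [-1.23  0.13  1.49  0.    1.52 -0.09]
n 8 total d [276.9 185.7 -37.7] toolframe [ -55.6 -328.7   37.8] dr [-0.001  0.002 -0.703]
[ -7. -41.   5.] [-0.     0.    -0.088]
[ -3. -42.   5.] [-0.     0.    -0.088]
[  0. -42.   5.] [-0.     0.    -0.088]
[  4. -41.   5.] [-0.     0.    -0.088]
[  8. -41.   5.] [-0.     0.    -0.088]
[ 11. -40.   5.] [-0.     0.    -0.088]
[ 15. -39.   5.] [-0.     0.    -0.088]
[ 18. -38.   5.] [-0.     0.    -0.088]
```

>>> drive_tool:
  moves:
    - {"x":-7,"y":-41,"z":0,"ax":0,"ay":0,"az":-0.088,"claw":75}
    - {"x":-3,"y":-42,"z":0,"ax":0,"ay":0,"az":-0.088,"claw":75}
    - {"x":0,"y":-42,"z":0,"ax":0,"ay":0,"az":-0.088,"claw":75}
    - {"x":4,"y":-41,"z":0,"ax":0,"ay":0,"az":-0.088,"claw":75}
    - {"x":8,"y":-41,"z":0,"ax":0,"ay":0,"az":-0.088,"claw":75}
  newtons: 25

```text
time_s: 0.6
tcp_pos: [0.4188, -0.4291, 0.2145]
tcp_rot: [-2.947, 1.081, 0.009]
contact_force: [1.2, -0.9, -0.1]
opening: 0.808
```

```bash
python3 plan.py 523 -361 180 -25.5
```

```text
t 0.6 tcp [ 418.8 -429.1  214.5] toolx yaw -40.29 tilt 0.36 open 0.808 F [ 1.2 -0.9 -0.1] M [-0.05 -0.08 -0.01] q [-0.88  0.14  1.49 -0.    1.52 -0.18]
n 3 total d [104.2  68.1 -34.5] toolframe [  35.7 -119.3   34.3] dr [-0.001  0.006 -0.258]
[ 12. -40.  11.] [-0.     0.002 -0.086]
[ 15. -39.  11.] [-0.     0.002 -0.086]
[ 18. -37.  11.] [-0.     0.002 -0.086]
```

All fields must be present. Continue to above the flask, then settle.

>>> drive_tool:
  moves:
    - {"x":12,"y":-40,"z":8,"ax":0,"ay":0,"az":-0.086,"claw":75}
    - {"x":15,"y":-39,"z":8,"ax":0,"ay":0,"az":-0.086,"claw":75}
    - {"x":18,"y":-37,"z":8,"ax":0,"ay":0,"az":-0.086,"claw":75}
    - {"x":0,"y":0,"z":0,"ax":0,"ay":0,"az":0,"claw":75}

```text
time_s: 1.0
tcp_pos: [0.5293, -0.3522, 0.1877]
tcp_rot: [-3.065, 0.664, 0.01]
contact_force: [-0.9, 1.0, -0.4]
opening: 0.811
```

```bash
python3 plan.py 523 -361 130 -25.5; python3 - <<'E'
from h import *
s=snap('side','s1.png')
cv2.imwrite('pics/s1z.png',cv2.resize(s['pixels'][180:340,230:430],None,fx=3.5,fy=3.5,interpolation=cv2.INTER_CUBIC))
E
```

```text
t 1.0 tcp [ 529.3 -352.2  187.7] toolx yaw -24.44 tilt 0.5 open 0.811 F [-0.9  1.  -0.4] M [-0.05 -0.03 -0.03] q [-0.67  0.25  1.41  0.    1.49 -0.24]
n 2 total d [ -6.3  -8.8 -57.7] toolframe [-1.6 10.9 57.6] dr [-0.004  0.008  0.018]
[-1.  5. 29.] [-0.002  0.004  0.009]
[-1.  5. 29.] [-0.002  0.004  0.009]
```

View pics/s1z.png

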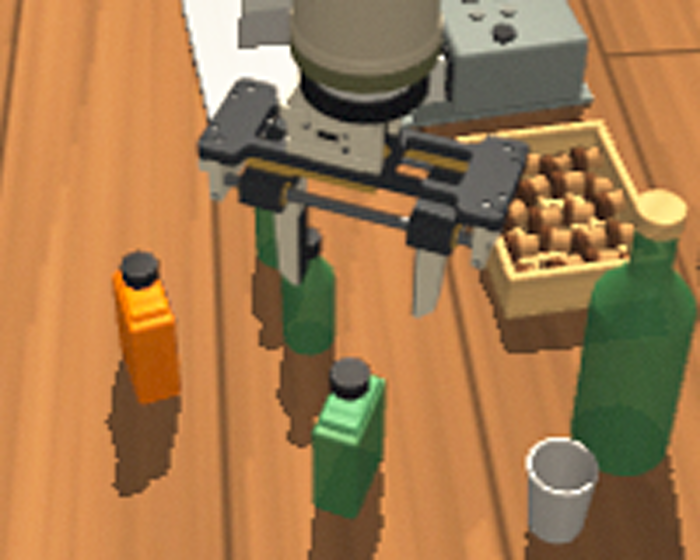

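>>> drive_tool:
  moves:
    - {"x":-1,"y":6,"z":15,"ax":-0.002,"ay":0.004,"az":0.009,"claw":75}
    - {"x":-1,"y":5,"z":15,"ax":-0.002,"ay":0.004,"az":0.009,"claw":75}
    - {"x":0,"y":0,"z":0,"ax":0,"ay":0,"az":0,"claw":75}

```text
time_s: 1.35
tcp_pos: [0.5196, -0.3644, 0.1574]
tcp_rot: [3.06, -0.702, -0.001]
contact_force: [-0.9, 1.4, -1.2]
opening: 0.809
```

```bash
python3 plan.py 523 -361 44 -25; python3 - <<'E'
from h import *
s=snap('side','s2.png')
cv2.imwrite('pics/s2z.png',cv2.resize(s['pixels'][210:340,270:390],None,fx=4.5,fy=4.5,interpolation=cv2.INTER_CUBIC))
E
```

```text
t 1.35 tcp [ 519.6 -364.4  157.4] toolx yaw -25.85 tilt 0.15 open 0.809 F [-0.9  1.4 -1.2] M [-0.   -0.05  0.02] q [-0.69  0.26  1.46 -0.    1.43 -0.24]
n 3 total d [   3.4    3.4 -113.4] toolframe [  1.7  -4.8 113.4] dr [ 0.003  0.    -0.015]
[ 1. -2. 38.] [ 0.001  0.    -0.005]
[ 1. -2. 38.] [ 0.001  0.    -0.005]
[ 1. -2. 38.] [ 0.001  0.    -0.005]
```

View pics/s2z.png

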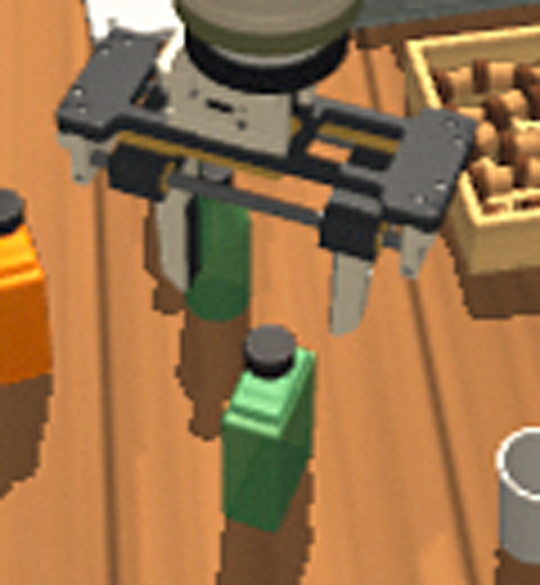

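>>> drive_tool:
  moves:
    - {"x":0,"y":-1,"z":25,"ax":0,"ay":0,"az":-0.005,"claw":75}
    - {"x":0,"y":-1,"z":25,"ax":0,"ay":0,"az":-0.005,"claw":75}
    - {"x":0,"y":-1,"z":20,"ax":0,"ay":0,"az":0,"claw":75}
    - {"x":0,"y":0,"z":0,"ax":0,"ay":0,"az":0,"claw":75}

```text
time_s: 1.8
tcp_pos: [0.5216, -0.3664, 0.0929]
tcp_rot: [3.058, -0.693, 0.01]
contact_force: [-0.7, 0.3, -0.3]
opening: 0.808
```

```bash
python3 plan.py 523 -361 44 -25
```

```text
t 1.8 tcp [ 521.6 -366.4   92.9] toolx yaw -25.54 tilt 0.51 open 0.808 F [-0.7  0.3 -0.3] M [ 0.01 -0.04 -0.03] q [-0.69  0.31  1.52 -0.    1.31 -0.24]
n 2 total d [  1.4   5.4 -48.9] toolframe [-1.4 -5.7 48.9] dr [ 0.005 -0.008 -0.01 ]
[-1. -3. 24.] [ 0.002 -0.004 -0.005]
[-1. -3. 24.] [ 0.002 -0.004 -0.005]
```

>>> drive_tool:
  moves:
    - {"x":-1,"y":-4,"z":20,"ax":0.002,"ay":-0.004,"az":-0.005,"claw":75}
    - {"x":0,"y":-3,"z":18,"ax":0.002,"ay":-0.004,"az":-0.005,"claw":75}
    - {"x":0,"y":0,"z":8,"ax":0,"ay":0,"az":0,"claw":75}
    - {"x":0,"y":0,"z":0,"ax":0,"ay":0,"az":0,"claw":75}

```text
time_s: 2.2
tcp_pos: [0.5252, -0.3615, 0.0474]
tcp_rot: [3.065, -0.68, 0.005]
contact_force: [-0.9, 0.7, -0.6]
opening: 0.809
```

```bash
python3 plan.py 523 -361 44 -25
```

```text
t 2.2 tcp [ 525.2 -361.5   47.4] toolx yaw -25.01 tilt 0.22 open 0.809 F [-0.9  0.7 -0.6] M [-0.   -0.05  0.01] q [-0.68  0.36  1.54 -0.    1.24 -0.25]
n 1 total d [-2.2  0.5 -3.4] toolframe [-2.2  0.5  3.4] dr [ 0.002 -0.003 -0.   ]
[-2.  0.  3.] [ 0.002 -0.003 -0.   ]
```

>>> drive_tool:
  moves:
    - {"x":-2,"y":0,"z":3,"ax":0.002,"ay":-0.003,"az":0,"claw":55}
    - {"x":0,"y":0,"z":0,"ax":0,"ay":0,"az":0,"claw":45}
    - {"x":0,"y":0,"z":0,"ax":0,"ay":0,"az":0,"claw":38}
    - {"x":0,"y":0,"z":0,"ax":0,"ay":0,"az":0,"claw":25}
    - {"x":0,"y":0,"z":0,"ax":0,"ay":0,"az":0,"claw":25}

```text
time_s: 2.7
tcp_pos: [0.5244, -0.3615, 0.0462]
tcp_rot: [3.066, -0.68, 0.004]
contact_force: [-0.7, -0.1, 0.5]
opening: 0.421
```

```bash
python3 plan.py 523 -361 44 -25;python3 - <<'E'
from h import *
s=snap('side','s3.png')
cv2.imwrite('pics/s3z.png',cv2.resize(s['pixels'][210:340,270:390],None,fx=4.5,fy=4.5,interpolation=cv2.INTER_CUBIC))
E
```

```text
t 2.7 tcp [ 524.4 -361.5   46.2] toolx yaw -25.0 tilt 0.16 open 0.421 F [-0.7 -0.1  0.5] M [-0.06 -0.08 -0.04] q [-0.68  0.36  1.54  0.    1.23 -0.25]
n 1 total d [-1.4  0.5 -2.2] toolframe [-1.5  0.1  2.2] dr [ 0.    -0.003 -0.   ]
[-1.  0.  2.] [ 0.    -0.003 -0.   ]
```

View pics/s3z.png

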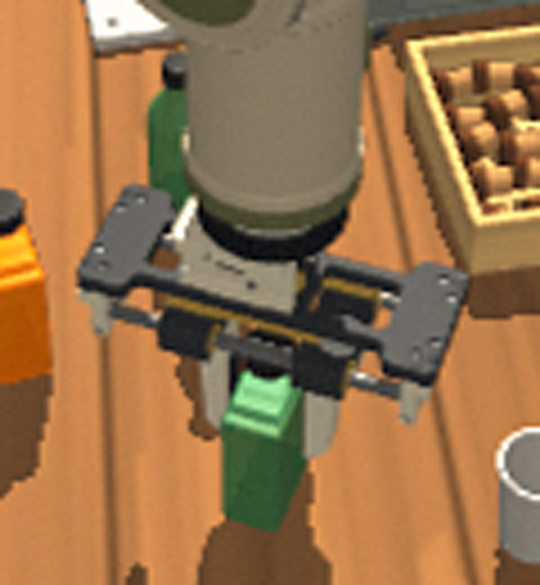

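>>> drive_tool:
  moves:
    - {"x":0,"y":0,"z":0,"ax":0,"ay":0,"az":0,"claw":20}
    - {"x":0,"y":0,"z":0,"ax":0,"ay":0,"az":0,"claw":20}
    - {"x":0,"y":0,"z":0,"ax":0,"ay":0,"az":0,"claw":20}
    - {"x":0,"y":0,"z":0,"ax":0,"ay":0,"az":0,"claw":20}

```text
time_s: 3.15
tcp_pos: [0.5243, -0.3614, 0.0463]
tcp_rot: [3.066, -0.68, 0.004]
contact_force: [0.2, -0.6, -0.4]
opening: 0.364
```

```bash
python3 plan.py 523 -361 145 -25
```

```text
t 3.15 tcp [ 524.3 -361.4   46.3] toolx yaw -25.0 tilt 0.16 open 0.364 F [ 0.2 -0.6 -0.4] M [-0.02  0.02  0.05] q [-0.68  0.36  1.54  0.    1.23 -0.25]
n 3 total d [-1.3  0.4 98.7] toolframe [ -1.1   0.2 -98.7] dr [ 0.    -0.003 -0.   ]
[ -0.   0. -33.] [ 0.    -0.001 -0.   ]
[ -0.   0. -33.] [ 0.    -0.001 -0.   ]
[ -0.   0. -33.] [ 0.    -0.001 -0.   ]
```

>>> drive_tool:
  moves:
    - {"x":0,"y":0,"z":-15,"ax":0,"ay":0,"az":0,"claw":20}
    - {"x":0,"y":0,"z":-30,"ax":0,"ay":0,"az":0,"claw":20}
    - {"x":0,"y":0,"z":-40,"ax":0,"ay":0,"az":0,"claw":20}
    - {"x":0,"y":0,"z":-40,"ax":0,"ay":0,"az":0,"claw":20}
    - {"x":0,"y":0,"z":-20,"ax":0,"ay":0,"az":0,"claw":20}

```text
time_s: 3.65
tcp_pos: [0.5209, -0.3587, 0.1938]
tcp_rot: [-3.063, 0.679, 0.011]
contact_force: [0.6, -0.8, -2.0]
opening: 0.364
```

```bash
cat > tgt.py <<'E'
# coder-frame target (mm) for TCP -> plan
from plan import *
O=np.array([549.3,158.5]);YW=7.1
a=np.radians(YW);n=np.array([np.cos(a),np.sin(a)]);y=np.array([-n[1],n[0]])
if __name__=='__main__':
    cx,cy,z=map(float,sys.argv[1:4]);_,c,_=st();print('tcp coder',(c[:2]-O)@n,(c[:2]-O)@y)
    plan([*(O+n*cx+y*cy),z],YW)
E
python3 tgt.py -60 -30 190
```

```text
tcp coder -92.07962697674566 -509.72719318466727
t 3.65 tcp [ 520.9 -358.7  193.8] toolx yaw -25.0 tilt 0.45 open 0.364 F [ 0.6 -0.8 -2. ] M [-0.11 -0.08 -0.03] q [-0.68  0.24  1.41  0.    1.5  -0.25]
n 11 total d [-27.5 480.   -3.8] toolframe [-227.7 -423.4    6.5] dr [-0.004  0.007 -0.56 ]
[-21. -38.   1.] [-0.     0.001 -0.051]
[-19. -39.   1.] [-0.     0.001 -0.051]
[-17. -40.   1.] [-0.     0.001 -0.051]
[-15. -41.   1.] [-0.     0.001 -0.051]
[-12. -42.   0.] [-0.     0.001 -0.051]
[-10. -42.   0.] [-0.     0.001 -0.051]
[ -8. -43.   0.] [-0.     0.001 -0.051]
[ -6. -43.   0.] [-0.     0.001 -0.051]
[ -4. -44.   0.] [-0.     0.001 -0.051]
[ -2. -44.   0.] [-0.     0.001 -0.051]
[  1. -44.   0.] [-0.     0.001 -0.051]
```

>>> drive_tool:
  moves:
    - {"x":-10,"y":-19,"z":1,"ax":0,"ay":0.001,"az":-0.03,"claw":20}
    - {"x":-16,"y":-31,"z":1,"ax":0,"ay":0.001,"az":-0.04,"claw":20}
    - {"x":-15,"y":-32,"z":0,"ax":0,"ay":0.001,"az":-0.04,"claw":20}
    - {"x":-14,"y":-32,"z":0,"ax":0,"ay":0.001,"az":-0.04,"claw":20}
    - {"x":-13,"y":-33,"z":0,"ax":0,"ay":0.001,"az":-0.04,"claw":20}

```text
time_s: 4.15
tcp_pos: [0.5109, -0.199, 0.2045]
tcp_rot: [3.112, -0.386, 0.02]
contact_force: [0.5, -0.3, -1.2]
opening: 0.363
```

```bash
python3 tgt.py -60 -30 190
```

```text
tcp coder -82.33819814673805 -350.0262826881598
t 4.15 tcp [ 510.9 -199.   204.5] toolx yaw -14.12 tilt 0.81 open 0.363 F [ 0.5 -0.3 -1.2] M [ 0.01 -0.07  0.04] q [-0.46 -0.02  1.67 -0.    1.48 -0.22]
n 8 total d [-17.4 320.3 -14.5] toolframe [ -95.2 -306.5   12.1] dr [ 0.006 -0.013 -0.37 ]
[-12. -38.   2.] [ 0.001 -0.002 -0.046]
[-10. -39.   2.] [ 0.001 -0.002 -0.046]
[ -8. -39.   2.] [ 0.001 -0.002 -0.046]
[ -6. -40.   2.] [ 0.001 -0.002 -0.046]
[ -5. -40.   2.] [ 0.001 -0.002 -0.046]
[ -3. -40.   2.] [ 0.001 -0.002 -0.046]
[ -1. -40.   2.] [ 0.001 -0.002 -0.046]
[  1. -40.   2.] [ 0.001 -0.002 -0.046]
```

>>> drive_tool:
  moves:
    - {"x":-12,"y":-38,"z":2,"ax":0.001,"ay":-0.002,"az":-0.046,"claw":20}
    - {"x":-10,"y":-39,"z":2,"ax":0.001,"ay":-0.002,"az":-0.046,"claw":20}
    - {"x":-8,"y":-39,"z":2,"ax":0.001,"ay":-0.002,"az":-0.046,"claw":20}
    - {"x":-6,"y":-40,"z":2,"ax":0.001,"ay":-0.002,"az":-0.046,"claw":20}
    - {"x":-5,"y":-40,"z":2,"ax":0.001,"ay":-0.002,"az":-0.046,"claw":20}

```text
time_s: 4.65
tcp_pos: [0.499, 0.0081, 0.2001]
tcp_rot: [3.139, -0.014, 0.016]
contact_force: [1.1, 0.4, -2.8]
opening: 0.367
```

```bash
python3 tgt.py -60 -30 150
```

```text
tcp coder -68.52479722173356 -142.97901865361916
t 4.65 tcp [499.    8.1 200.1] toolx yaw -0.52 tilt 0.61 open 0.367 F [ 1.1  0.4 -2.8] M [-0.03 -0.14  0.03] q [-0.09 -0.15  1.8  -0.    1.48 -0.08]
n 3 total d [ -5.5 113.2 -50.1] toolframe [  -7.1 -113.2   49.8] dr [ 0.003 -0.01  -0.133]
[ -2. -38.  17.] [ 0.001 -0.003 -0.044]
[ -1. -38.  17.] [ 0.001 -0.003 -0.044]
[  1. -38.  17.] [ 0.001 -0.003 -0.044]
```

>>> drive_tool:
  moves:
    - {"x":-2,"y":-34,"z":5,"ax":0.001,"ay":-0.003,"az":-0.044,"claw":20}
    - {"x":-1,"y":-30,"z":10,"ax":0.001,"ay":-0.003,"az":-0.044,"claw":20}
    - {"x":1,"y":-20,"z":12,"ax":0,"ay":0,"az":-0.04,"claw":20}
    - {"x":0,"y":-5,"z":5,"ax":0,"ay":0,"az":0,"claw":20}
    - {"x":0,"y":0,"z":0,"ax":0,"ay":0,"az":0,"claw":20}

```text
time_s: 5.15
tcp_pos: [0.4933, 0.1058, 0.1732]
tcp_rot: [-3.134, -0.207, -0.017]
contact_force: [0.0, -0.0, -1.4]
opening: 0.36
```

```bash
python3 tgt.py -60 -30 64;python3 - <<'E'
from h import *
s=snap('side','s4.png');t=snap('top','t4.png')
cv2.imwrite('pics/s4z.png',cv2.resize(s['pixels'][60:230,220:420],None,fx=3.5,fy=3.5,interpolation=cv2.INTER_CUBIC))
E
```

```text
tcp coder -62.03536078674413 -45.36355464042222
t 5.15 tcp [493.3 105.8 173.2] toolx yaw 7.54 tilt 0.61 open 0.36 F [ 0.  -0.  -1.4] M [-0.07 -0.1  -0.02] q [ 0.11 -0.12  1.82  0.    1.43 -0.02]
n 3 total d [ 1.000e-01  1.550e+01 -1.092e+02] toolframe [  1.  -15.4 109.2] dr [ 0.    -0.011  0.008]
[ 0. -5. 36.] [ 0.    -0.004  0.003]
[ 0. -5. 36.] [ 0.    -0.004  0.003]
[ 1. -5. 36.] [ 0.    -0.004  0.003]
```

View pics/s4z.png

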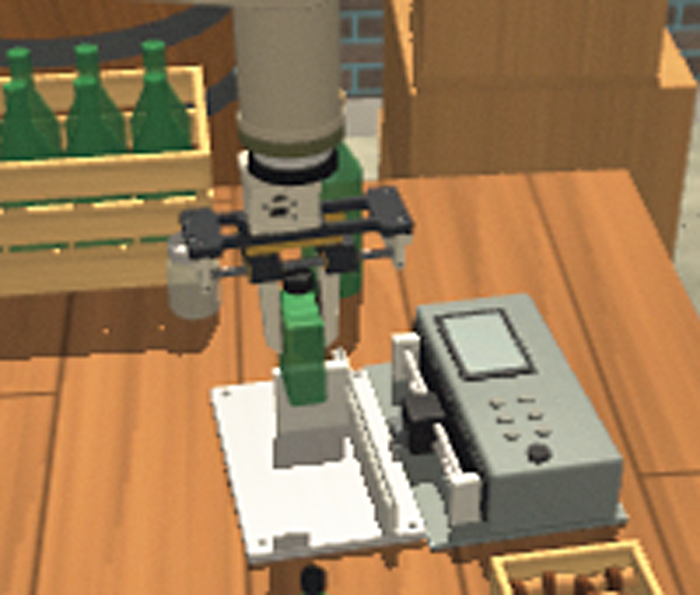

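>>> drive_tool:
  moves:
    - {"x":0,"y":-3,"z":25,"ax":0,"ay":-0.004,"az":0.003,"claw":20}
    - {"x":0,"y":-3,"z":30,"ax":0,"ay":-0.004,"az":0.003,"claw":20}
    - {"x":0,"y":0,"z":25,"ax":0,"ay":-0.003,"az":0.002,"claw":20}
    - {"x":0,"y":0,"z":12,"ax":0,"ay":0,"az":0,"claw":20}
    - {"x":0,"y":0,"z":0,"ax":0,"ay":0,"az":0,"claw":20}

```text
time_s: 5.75
tcp_pos: [0.499, 0.1054, 0.0851]
tcp_rot: [3.135, 0.176, 0.016]
contact_force: [-1.0, 0.2, -1.9]
opening: 0.363
```

```bash
python3 tgt.py -60 -40 60
```

```text
tcp coder -56.45707852774965 -46.50521358082389
t 5.75 tcp [499.  105.4  85.1] toolx yaw 6.42 tilt 0.57 open 0.363 F [-1.   0.2 -1.9] M [-0.07 -0.07  0.07] q [ 0.11 -0.02  1.89 -0.    1.26 -0.  ]
n 1 total d [ -4.3   6.  -25.1] toolframe [-3.9 -6.5 25.1] dr [ 0.002 -0.01  -0.012]
[-4. -7. 25.] [ 0.002 -0.01  -0.012]
```

>>> drive_tool:
  moves:
    - {"x":-2,"y":0,"z":10,"ax":0.002,"ay":-0.009,"az":-0.012,"claw":20}
    - {"x":-1,"y":0,"z":8,"ax":0,"ay":0,"az":0,"claw":20}
    - {"x":0,"y":0,"z":2,"ax":0,"ay":0,"az":0,"claw":20}
    - {"x":0,"y":0,"z":0,"ax":0,"ay":0,"az":0,"claw":20}

```text
time_s: 6.15
tcp_pos: [0.4987, 0.104, 0.0674]
tcp_rot: [-3.136, -0.193, -0.008]
contact_force: [0.7, -0.6, -1.2]
opening: 0.365
```

```bash
python3 tgt.py -60 -40 58
```

```text
tcp coder -56.95314599661202 -47.87663387709044
t 6.15 tcp [498.7 104.   67.4] toolx yaw 7.06 tilt 0.29 open 0.365 F [ 0.7 -0.6 -1.2] M [ 0.01 -0.07 -0.03] q [ 0.1   0.01  1.9  -0.    1.23 -0.02]
n 1 total d [-4.   7.4 -9.4] toolframe [-3.1 -7.9  9.3] dr [ 0.    -0.005 -0.001]
[-3. -8.  9.] [ 0.    -0.005 -0.001]
```

Now 9 mm to contact; go gently, watching the force.

>>> drive_tool:
  moves:
    - {"x":0,"y":0,"z":4,"ax":0,"ay":-0.005,"az":0,"claw":20}
    - {"x":0,"y":0,"z":3,"ax":0,"ay":0,"az":0,"claw":20}
    - {"x":0,"y":0,"z":0,"ax":0,"ay":0,"az":0,"claw":20}

```text
time_s: 6.45
tcp_pos: [0.4997, 0.1042, 0.0611]
tcp_rot: [3.135, 0.194, 0.003]
contact_force: [0.1, 0.6, -1.8]
opening: 0.364
```

```bash
python3 tgt.py -60 -40 58
```

```text
tcp coder -55.946154763390076 -47.714527126522064
t 6.45 tcp [499.7 104.2  61.1] toolx yaw 7.07 tilt 0.11 open 0.364 F [ 0.1  0.6 -1.8] M [-0.03 -0.1  -0.  ] q [ 0.11  0.02  1.9  -0.    1.22 -0.02]
n 1 total d [-5.   7.2 -3.1] toolframe [-4.1 -7.7  3.1] dr [ 0.    -0.002 -0.   ]
[-4. -8.  3.] [ 0.    -0.002 -0.   ]
```

>>> drive_tool:
  moves:
    - {"x":0,"y":0,"z":2,"ax":0,"ay":-0.002,"az":0,"claw":20}
    - {"x":0,"y":0,"z":1.5,"ax":0,"ay":0,"az":0,"claw":20}
    - {"x":0,"y":0,"z":0,"ax":0,"ay":0,"az":0,"claw":20}

```text
time_s: 6.75
tcp_pos: [0.5002, 0.1044, 0.0584]
tcp_rot: [3.135, 0.194, 0.001]
contact_force: [-0.3, -0.3, -1.8]
opening: 0.361
```

```bash
python3 tgt.py -60 -40 58
```

```text
tcp coder -55.44014977703106 -47.59790286373157
t 6.75 tcp [500.2 104.4  58.4] toolx yaw 7.09 tilt 0.04 open 0.361 F [-0.3 -0.3 -1.8] M [-0.04 -0.09  0.01] q [ 0.11  0.03  1.9  -0.    1.21 -0.02]
n 1 total d [-5.5  7.  -0.4] toolframe [-4.6 -7.6  0.4] dr [ 0.    -0.001 -0.   ]
[-5. -8.  0.] [ 0.    -0.001 -0.   ]
```

>>> drive_tool:
  moves:
    - {"x":0,"y":0,"z":1.5,"ax":0,"ay":0,"az":0,"claw":20}
    - {"x":0,"y":0,"z":0,"ax":0,"ay":0,"az":0,"claw":20}

```text
time_s: 6.95
tcp_pos: [0.5007, 0.1045, 0.0586]
tcp_rot: [3.135, 0.195, 0.002]
contact_force: [-0.7, -0.4, -1.7]
opening: 0.363
```

```bash
python3 tgt.py -60 -40 58
```

```text
tcp coder -54.89487895237428 -47.57597428304004
t 6.95 tcp [500.7 104.5  58.6] toolx yaw 7.1 tilt 0.08 open 0.363 F [-0.7 -0.4 -1.7] M [ 0.01 -0.11 -0.01] q [ 0.11  0.03  1.9  -0.    1.21 -0.02]
n 1 total d [-6.   6.9 -0.6] toolframe [-5.1 -7.6  0.6] dr [ 0.001 -0.001  0.   ]
[-5. -8.  1.] [ 0.001 -0.001  0.   ]
```

>>> drive_tool:
  moves:
    - {"x":0,"y":0,"z":2,"ax":0,"ay":0,"az":0,"claw":20}
    - {"x":0,"y":0,"z":2,"ax":0,"ay":0,"az":0,"claw":20}

```text
time_s: 7.15
tcp_pos: [0.5016, 0.1046, 0.0581]
tcp_rot: [3.135, 0.195, 0.004]
contact_force: [-10.7, -1.8, 22.6]
opening: 0.365
```

```bash
python3 tgt.py -60 -40 58
```

```text
tcp coder -54.00834640404004 -47.5644038512121
t 7.15 tcp [501.6 104.6  58.1] toolx yaw 7.11 tilt 0.14 open 0.365 F [-10.7  -1.8  22.6] M [-0.32  2.35  0.03] q [ 0.11  0.03  1.9  -0.    1.21 -0.02]
n 1 total d [-6.9  6.8 -0.1] toolframe [-6.  -7.6  0.1] dr [ 0.001 -0.002  0.   ]
[-6. -8.  0.] [ 0.001 -0.002  0.   ]
```

>>> drive_tool:
  moves:
    - {"x":0,"y":0,"z":-0.5,"ax":0,"ay":0,"az":0,"claw":20}
    - {"x":0,"y":-5,"z":0,"ax":0,"ay":0,"az":0,"claw":20}
    - {"x":0,"y":-8,"z":0,"ax":0,"ay":0,"az":0,"claw":20}

```text
time_s: 7.45
tcp_pos: [0.5005, 0.1175, 0.0589]
tcp_rot: [3.135, 0.193, 0.006]
contact_force: [-0.4, 0.8, -1.4]
opening: 0.363
```

```bash
python3 tgt.py -21 5 58
```

```text
tcp coder -53.52721501339208 -34.60220930317214
t 7.45 tcp [500.5 117.5  58.9] toolx yaw 7.04 tilt 0.21 open 0.363 F [-0.4  0.8 -1.4] M [-0.07 -0.05 -0.03] q [ 0.13  0.04  1.89 -0.    1.21  0.01]
n 2 total d [27.4 43.3 -0.9] toolframe [ 32.5 -39.6   1. ] dr [ 0.001 -0.004 -0.001]
[ 16. -20.   0.] [ 0.    -0.002 -0.001]
[ 16. -20.   0.] [ 0.    -0.002 -0.001]
```

>>> drive_tool:
  moves:
    - {"x":8,"y":-10,"z":0.5,"ax":0,"ay":-0.003,"az":0,"claw":20}
    - {"x":8,"y":-10,"z":0.5,"ax":0,"ay":0,"az":0,"claw":20}
    - {"x":8,"y":-10,"z":0,"ax":0,"ay":0,"az":0,"claw":20}
    - {"x":3,"y":-5,"z":0,"ax":0,"ay":0,"az":0,"claw":20}
    - {"x":0,"y":0,"z":0,"ax":0,"ay":0,"az":0,"claw":20}

```text
time_s: 7.95
tcp_pos: [0.5257, 0.1608, 0.0582]
tcp_rot: [3.134, 0.196, 0.003]
contact_force: [-1.8, -2.4, 4.7]
opening: 0.365
```

```bash
python3 tgt.py -21 5 58;python3 - <<'E'
from h import *
s=snap('side','s5.png');t=snap('top','t5.png')
cv2.imwrite('pics/s5z.png',cv2.resize(s['pixels'][110:230,260:410],None,fx=4.5,fy=4.5,interpolation=cv2.INTER_CUBIC))
E
```

```text
tcp coder -23.16535475824606 5.2116009167239765
t 7.95 tcp [525.7 160.8  58.2] toolx yaw 7.15 tilt 0.13 open 0.365 F [-1.8 -2.4  4.7] M [-0.26  0.25  0.01] q [ 0.2   0.13  1.79 -0.    1.22  0.08]
n 1 total d [ 2.2  0.1 -0.2] toolframe [2.2 0.2 0.2] dr [ 0.001 -0.002  0.001]
[2. 0. 0.] [ 0.001 -0.002  0.001]
```

View pics/s5z.png

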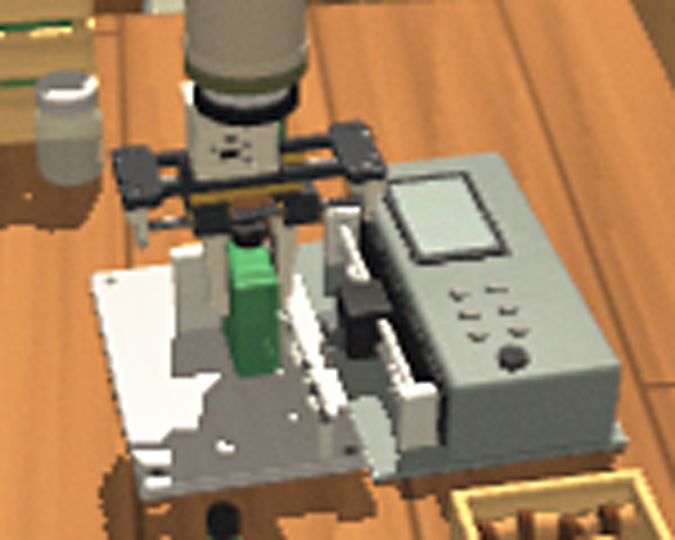

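>>> drive_tool:
  moves:
    - {"x":2,"y":0,"z":-0.3,"ax":0,"ay":-0.002,"az":0,"claw":20}
    - {"x":2,"y":0,"z":0,"ax":0,"ay":0,"az":0,"claw":20}
    - {"x":1,"y":0,"z":0,"ax":0,"ay":0,"az":0,"claw":20}

```text
time_s: 8.35
tcp_pos: [0.5296, 0.1604, 0.0583]
tcp_rot: [3.135, 0.194, -0.003]
contact_force: [-2.0, 0.8, 2.3]
opening: 0.365
```

```bash
python3 tgt.py -17 5 58
```

```text
tcp coder -19.3223004438515 4.358024790237873
t 8.35 tcp [529.6 160.4  58.3] toolx yaw 7.09 tilt 0.13 open 0.365 F [-2.   0.8  2.3] M [0.08 0.3  0.04] q [ 0.2   0.14  1.78 -0.    1.22  0.08]
n 1 total d [ 2.2  0.9 -0.3] toolframe [ 2.3 -0.6  0.2] dr [ 0.001  0.002 -0.   ]
[ 2. -1.  0.] [ 0.001  0.002 -0.   ]
```

>>> drive_tool:
  moves:
    - {"x":1.5,"y":0,"z":0,"ax":0,"ay":0,"az":0,"claw":20}
    - {"x":1.5,"y":0,"z":0,"ax":0,"ay":0,"az":0,"claw":20}

```text
time_s: 8.55
tcp_pos: [0.5323, 0.1604, 0.0583]
tcp_rot: [3.135, 0.193, -0.005]
contact_force: [-10.1, -1.1, 11.4]
opening: 0.363
```

```bash
python3 tgt.py -17 5 58
```

```text
tcp coder -16.65429272689073 3.980158816206614
t 8.55 tcp [532.3 160.4  58.3] toolx yaw 7.05 tilt 0.19 open 0.363 F [-10.1  -1.1  11.4] M [-0.05  1.86  0.12] q [ 0.2   0.15  1.77 -0.    1.22  0.08]
n 1 total d [-0.5  1.  -0.3] toolframe [-0.3 -1.   0.3] dr [ 0.001  0.003 -0.001]
[-0. -1.  0.] [ 0.001  0.003 -0.001]
```

>>> drive_tool:
  moves:
    - {"x":1,"y":0,"z":-0.7,"ax":0,"ay":0,"az":0,"claw":20}
    - {"x":1,"y":0,"z":0,"ax":0,"ay":0,"az":0,"claw":20}

```text
time_s: 8.75
tcp_pos: [0.5323, 0.1604, 0.0583]
tcp_rot: [3.134, 0.193, -0.012]
contact_force: [-9.9, -2.0, 11.6]
opening: 0.361
```

```bash
python3 tgt.py -17 5 58
```

```text
tcp coder -16.584738774571225 3.9907503277163596
t 8.75 tcp [532.3 160.4  58.3] toolx yaw 7.05 tilt 0.45 open 0.361 F [-9.9 -2.  11.6] M [-0.13  1.64  0.08] q [ 0.2   0.16  1.76 -0.    1.23  0.08]
n 1 total d [-0.5  1.  -0.3] toolframe [-0.4 -1.   0.3] dr [ 0.001  0.008 -0.001]
[-0. -1.  0.] [ 0.001  0.008 -0.001]
```

>>> drive_tool:
  moves:
    - {"x":0.3,"y":-2,"z":-0.3,"ax":0,"ay":0.007,"az":0,"claw":20}
    - {"x":0.3,"y":-2,"z":0,"ax":0,"ay":0,"az":0,"claw":20}
    - {"x":0.3,"y":-1,"z":0,"ax":0,"ay":0,"az":0,"claw":20}

```text
time_s: 9.05
tcp_pos: [0.5319, 0.1632, 0.0584]
tcp_rot: [3.131, 0.192, -0.005]
contact_force: [-4.0, -5.3, 5.8]
opening: 0.364
```

```bash
python3 tgt.py -17 10 58
```

```text
tcp coder -16.69142222512484 6.801701875564249
t 9.05 tcp [531.9 163.2  58.4] toolx yaw 7.03 tilt 0.32 open 0.364 F [-4.  -5.3  5.8] M [-0.92  0.69  0.01] q [ 0.21  0.15  1.77 -0.    1.23  0.09]
n 1 total d [-0.7  3.1 -0.4] toolframe [-0.3 -3.2  0.4] dr [ 0.005  0.003 -0.001]
[-0. -3.  0.] [ 0.005  0.003 -0.001]
```

>>> drive_tool:
  moves:
    - {"x":0.3,"y":-2,"z":-0.3,"ax":0.004,"ay":0.003,"az":0,"claw":20}
    - {"x":0.3,"y":-2,"z":0,"ax":0,"ay":0,"az":0,"claw":20}
    - {"x":0.3,"y":-1,"z":0,"ax":0,"ay":0,"az":0,"claw":20}

```text
time_s: 9.35
tcp_pos: [0.5315, 0.1663, 0.0583]
tcp_rot: [3.132, 0.192, -0.004]
contact_force: [-5.6, -5.4, 5.8]
opening: 0.363
```

```bash
python3 tgt.py -17 10 58
```

```text
tcp coder -16.726137146385796 9.900537092244589
t 9.35 tcp [531.5 166.3  58.3] toolx yaw 7.01 tilt 0.27 open 0.363 F [-5.6 -5.4  5.8] M [-1.04  0.84  0.1 ] q [ 0.21  0.15  1.77 -0.    1.23  0.09]
n 1 total d [-0.3  0.1 -0.3] toolframe [-0.3 -0.1  0.3] dr [ 0.004  0.003 -0.002]
[-0. -0.  0.] [ 0.004  0.003 -0.002]
```

Still sliding (friction). Continue to the stop.

>>> drive_tool:
  moves:
    - {"x":0.3,"y":-1.5,"z":-0.3,"ax":0.004,"ay":0.003,"az":0,"claw":20}
    - {"x":0.3,"y":-1.5,"z":0,"ax":0,"ay":0,"az":0,"claw":20}

```text
time_s: 9.55
tcp_pos: [0.5312, 0.1683, 0.0583]
tcp_rot: [3.134, 0.192, -0.002]
contact_force: [-4.3, -11.6, 5.7]
opening: 0.366
```

```bash
python3 tgt.py -17 10 58
```

```text
tcp coder -16.745663766187796 12.006897969924076
t 9.55 tcp [531.2 168.3  58.3] toolx yaw 7.0 tilt 0.1 open 0.366 F [ -4.3 -11.6   5.7] M [-2.    0.81  0.11] q [ 0.22  0.15  1.77 -0.    1.22  0.09]
n 1 total d [-0.  -2.  -0.3] toolframe [-0.3  2.   0.3] dr [ 0.001  0.001 -0.002]
[-0.  2.  0.] [ 0.001  0.001 -0.002]
```

>>> drive_tool:
  moves:
    - {"x":0.8,"y":-1.5,"z":0,"ax":0,"ay":0,"az":0,"claw":20}
    - {"x":0.8,"y":-1.5,"z":0,"ax":0,"ay":0,"az":0,"claw":20}

```text
time_s: 9.75
tcp_pos: [0.5313, 0.1683, 0.0583]
tcp_rot: [3.129, 0.191, -0.007]
contact_force: [-7.1, -10.4, 6.2]
opening: 0.366
```

```bash
python3 tgt.py -17 10 58
```

```text
tcp coder -16.666263344280242 11.92996247006156
t 9.75 tcp [531.3 168.3  58.3] toolx yaw 6.99 tilt 0.48 open 0.366 F [ -7.1 -10.4   6.2] M [-1.45  1.14  0.1 ] q [ 0.22  0.16  1.76 -0.01  1.23  0.1 ]
n 1 total d [-0.1 -2.  -0.3] toolframe [-0.3  1.9  0.3] dr [ 0.007  0.005 -0.002]
[-0.  2.  0.] [ 0.007  0.005 -0.002]
```

>>> drive_tool:
  moves:
    - {"x":1.2,"y":-1.5,"z":-0.5,"ax":0.006,"ay":0.004,"az":0,"claw":20}
    - {"x":1.5,"y":-1.5,"z":-0.3,"ax":0.003,"ay":0.003,"az":0,"claw":20}

```text
time_s: 9.95
tcp_pos: [0.5313, 0.1684, 0.0583]
tcp_rot: [3.133, 0.191, -0.006]
contact_force: [-10.4, -9.9, 10.2]
opening: 0.362
```

```bash
python3 tgt.py -17 10 58;python3 - <<'E'
from h import *
for i in range(4):
    s=snap('side','s6.png'); t=snap('top','t6.png'); m=monitor.sense();print(m['time_s'],m['contact_force'].round(1),m['tcp_pos'].round(4),abs(m['joint_vel']).max().round(3))
cv2.imwrite('pics/s6z.png',cv2.resize(s['pixels'][110:230,260:410],None,fx=5,fy=5,interpolation=cv2.INTER_CUBIC))
E
python3 tgt.py -17 12 58
```

```text
tcp coder -16.65473341594514 12.001387929009132
t 9.95 tcp [531.3 168.4  58.3] toolx yaw 6.97 tilt 0.28 open 0.362 F [-10.4  -9.9  10.2] M [-1.88  1.87  0.08] q [ 0.22  0.16  1.76 -0.    1.23  0.1 ]
n 1 total d [-0.1 -2.  -0.3] toolframe [-0.3  2.   0.3] dr [ 0.003  0.004 -0.002]
[-0.  2.  0.] [ 0.003  0.004 -0.002]
10.05 [ -9.7 -10.1   7.4] [0.5313 0.1684 0.0583] 0.003
10.15 [ -9.4 -10.2   8. ] [0.5313 0.1683 0.0582] 0.002
10.25 [-10.7  -9.7   8.4] [0.5313 0.1683 0.0583] 0.002
10.35 [ -9.5 -10.1   7.7] [0.5313 0.1683 0.0582] 0.001
tcp coder -16.689337595745236 11.985239146583346
t 10.35 tcp [531.3 168.3  58.2] toolx yaw 6.97 tilt 0.29 open 0.363 F [ -9.5 -10.1   7.7] M [-1.79  1.53  0.11] q [ 0.22  0.16  1.76 -0.    1.23  0.1 ]
n 1 total d [-0.3 -0.  -0.2] toolframe [-0.3 -0.   0.2] dr [ 0.003  0.004 -0.002]
[-0. -0.  0.] [ 0.003  0.004 -0.002]
```

View pics/s6z.png

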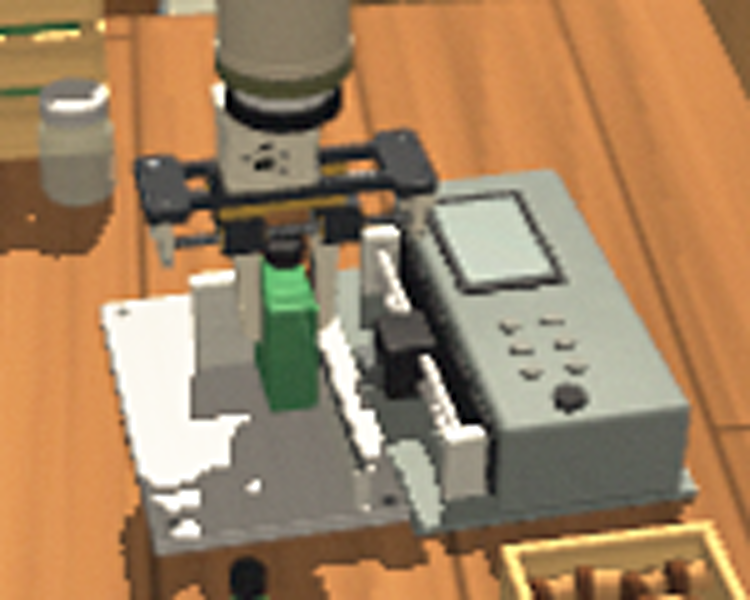

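View pics/t6.png

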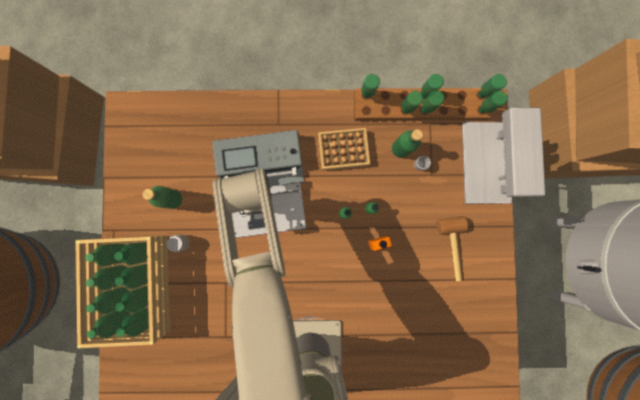

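```bash
python3 - <<'E'
from tgt import *
s=np.load('last_side.npz')
def cf(p): return np.c_[(p[:,:2]*1000-O)@n,(p[:,:2]*1000-O)@y,p[:,2]*1000].round(1)
print('near foot corners (pix 323,191 / 314,191)',cf(plane(s,[(323,191.2),(314.5,191.2)],.012)))
hs=cv2.cvtColor(s['pixels'],cv2.COLOR_BGR2HSV);m=cv2.inRange(hs,(45,80,30),(90,255,255));v,u=np.nonzero(m[155:195,305:330]);P=cf(depth(s,np.c_[u+305,v+155]));P=P[(P[:,2]>15)&(P[:,2]<92)&(abs(P[:,0]+17)<40)]
q=P[P[:,1]<-10];print(len(P),np.percentile(P,[3,50,97],axis=0)); A=P[(P[:,1]<-14)&(abs(P[:,0]+17)<14)]
l=cv2.fitLine(A[:,:2].astype(np.float32),cv2.DIST_HUBER,0,.01,.01).ravel();print('near narrow face dir',l)
E
```

```text
near foot corners (pix 323,191 / 314,191) [[ -0.8 -16.8  12. ]
 [-29.1 -10.7  12. ]]
195 [[-33.    -23.236  18.692]
 [-21.2   -17.9    52.7  ]
 [ -4.082  15.28   89.118]]
near narrow face dir [ 9.9994141e-01  1.0826469e-02 -1.6997000e+01 -1.8775000e+01]
```

```bash
python3 -c "
from h import *
print(ticket.close_job()); m=monitor.sense();print(m['time_s'],m['contact_force'].round(1),m['tcp_pos'].round(4))"
```

```text
the job is handed in; nothing more can be done
None
the job is handed in; nothing more can be done
```

The flask is standing in the corner of the lot coder, pressed against the back fence and the side stop, and the gripper is still holding it. I handed the job in at about 10.4 s. No verdict is reported, so the checks below are my own.

I gripped the flask across its thickness at 25 N, with the fingers above the height of the fence. I carried it over the small bottles, turned it to the fence's 7.1° yaw and set it on the bed. I then slid it to the fence and along the fence until neither direction advanced under a further push.

Last checks, over 0.4 s at rest:
- **Pressing force:** about 10 N total toward the fence and about 9 to 10 N toward the stop, both steady. This is the net force at the wrist, so it includes friction. The force on each surface was not measured separately. About 8–10 N of upward load showed that the foot was on the bed.
- **Position:** the gripper's tool point was 16.7 mm in front of the estimated fence face; 17 mm is expected when flush.
- **Angles:** gripper yaw was within about 0.15° of the fence, and tilt was 0.3°. In the side view, the flask's near face was parallel to the fence's x axis within about 0.01 rad.
- **Side stop:** the two estimates of its position disagreed by about 3 mm (42.4 and 45.5 mm left of the window). The flask stopped with its side at about 44 mm, between the two.
- **Other items:** in the final top view the other bottles and bench things look to be where they started. I checked this by eye only.

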